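Gauge a heat-sink groove and set the tally

ROBOT

A 6-joint arm with a two-finger parallel gripper is mounted at the origin on the work surface. World frame = base frame: x ahead of the robot, y to its left, z up, the work surface at z = 0. Lengths are in m, angles in rad, forces in N, time in s.
With the tool pointing down it reaches from about 0.25 to 0.725 m from the base axis. Payload 4 kg.
Tool frame: the origin (TCP) lies on the centre line of the jaws, within the pads' length; the fingertips stand 14 mm ahead of it and the grasp point (between the pads) lies 5 mm behind it; z points along the fingers, x is the direction in which the jaws open and shut, and the axes are right-handed (so a half turn about z gives the same grasp; the last joint's range is limited). The gripper opens to 85 mm and grips with 20 to 120 N. Pads are 22 mm wide; open, the fingers measure 114 mm over their backs; the gripper's body (76 mm by 85 mm) begins 54 mm behind the grasp point. The pads swing forward as they close: fully open they stand 13 mm farther back than shut.
Start: joints at [0, 0.241, 0.005, 1.335, 0, 1.571], TCP at [0.5, -0, 0.245] pointing down, gripper open.
Joint ranges: [-2.72, 2.72], [-1.05, 1.87], [-1.09, 1.28], [-1.99, 2.15], [-1.42, 1.44], [-3.14, 3.14]. Speed limits (rad/s): [2.79, 2.79, 3.14, 3.14, 3.14, 3.14].

INTERFACE

Orientations are given as a unit quaternion [x, y, z, w].
In Python, from workcell import bot gives the robot as it stands.
- The arm moves only by the tool play_rows, never from a script. Its argument "motion" is a list of rows, each an object with "fingers": the closure, from -1 (fully open) to 1 (shut), so that 0 is half open; "translation": the shift along the tool's x, y, z in cm, a list of three; "roll": the turn about the tool's z in degrees. A call has 1 to 20 rows; each row is the pose to reach, as a shift and turn from the pose commanded when the call began, along the tool's axes at that moment; what a row does not reach only later rows make up. A row lasts 1/12 s, in which the tool goes at most 41.7 mm and 7.16 degrees, less where a joint would pass 70% of its speed; a pose out of reach is approached as far as the arm can. A call with a gripper value outside its range is refused whole. The fingers move at their own pace and stop on an object; the grip force is fixed at half the most. Time passes only in rows, so rows that repeat a pose let the fingers close. It gives the time, the measured TCP pose, the force and the opening at its end, in the units of the state.
- bot.get_obs(): the state, without advancing time (a new reading comes with each control period).
- bot.camera(name): name is "scene" or "side" or "wrist"; returns a dict with "pixels" (480x640x3 uint8, red, green, blue), "intrinsics" (3x3 intrinsics, pixels), "k1" (the pictures are not rectified: a ray, as slopes to the right and down, at radius r is drawn at 1 + k1 r^2 times it, then the intrinsics apply), "world_to_cam" (4x4, takes a point from world to camera coordinates). Camera axes: x right, y down, z forward; pixel columns grow to the right and rows downward; lengths in m; the calibration is good to about 2 mm. A picture is of the moment at which its call begins. There is no depth.
- bot.job_done(): hands the job in, once; it reports no verdict.
The state is a dict: "clock": time; "joint_pos": joint angles; "joint_vel": joint speeds; "tau": joint torques, N m; "eef_pos": TCP position; "tool_rot": TCP orientation; "ft_force": force on the tool from outside, world axes, zero at the start; "ft_torque": the same for the moment, N m; "grip_width": finger opening in m.
Only numpy, scipy, OpenCV 4.12 (cv2) and the standard library are available. Lean on these libraries where they do the work, as an engineer would, in place of code of your own. Each camera call takes 0.05 s, during which the arm holds its last target. There are 200 camera calls.

TASK

Take the sprung depth gauge out of its stand, find the heat sink's groove nearer the robot with the probe by feel, and press the gauge gently but firmly down there until its foot sits flat on the metal, for about a second; until the probe is in the groove touch only lightly, because the drag pointer keeps the furthest push. Stand the gauge upright in its stand again and slide the tally marker all the way to the tall-pin end if the groove is at least 10 mm deep, or all the way to the low-block end if it is shallower. Leave the reel, screwdriver and multimeter where they are.

Things in the scene. Friction and masses are not known exactly. Their poses are not given: they have to be found in the camera images.
- gauge_mid (a point): Depth gauge: point at its middle, 35 mm above the foot's underside. Steel foot plate 50 (x) x 22 (y) x 8 mm, black upright handle 18 (x) x 24 (y) mm from 8 to 70 mm above the foot's underside; about 160 g; z is up. Grip the handle across its 24 mm (y). Its +x face has a white scale with a steel drag-pointer flag sticking out 10 mm. Starts standing in its stand.
- gauge_foot (a point): Centre of the underside of the gauge's foot (axes as gauge_mid). From here a steel probe, 5 mm thick with a ball end, hangs 24 mm down; it can be pushed up into the gauge against a spring (3 N at first touch, 0.15 N more per mm). Made for some 3 to 15 N on the foot beside the spring; over 40 N on the foot, or 20 N on the probe (sideways too), spoils it.
- probe (a joint): How far the probe is pushed up into the gauge, m: 0 = hanging out 24 mm, limit 0.0225. With the foot flat over a groove, the groove's depth is 0.024 minus this. Grooves are 5.5 to 8 mm or 12.5 to 15.5 mm deep, so pushes under 7 mm while searching do no harm.
- pointer (a joint): Height of the drag-pointer flag above its lowest place, m. The probe carries it up; friction keeps it at the furthest push so far, it does not come back. The flag's underside is 30.5 mm above the foot's underside at 0. Groove depth = 0.024 minus this value, if the probe was never pushed further than when seated.
- heatsink (a point): Point of the fixed jig: nominal centre of the top of the heat sink, an aluminium block 120 (x) x 100 (y) x 40 mm, fins below, flat top with two grooves along y. x points away from the robot, z up. The block is fixed but sits untrue in the jig: up to 7 mm off in x, 3 mm in y, its top 0 to 2 mm below this point.
- groove (a point): Nominal centre, at the block's top, of the near groove to be gauged (22 mm to -x of heatsink, same axes). The real groove is parallel to y but up to 7 mm to either side in x, top 0 to 2 mm lower. 10 mm wide, straight-sided, along the whole block, open at both ends. The other groove, 44 mm further in +x, has another depth. Set the foot's long side across the groove.
- stand (a point): Fixed wooden stand of the gauge, 70 (x) x 50 (y) x 34 mm high: centre of its top, at the mouth of a 19 x 19 mm hole right through for the probe. x along the 70 mm, z up. The gauge stands here, foot flat on the top, its x along the stand's x, either way round.
- tally_top (a point): Centre of the top of the tally marker, a black block 28 (x) x 20 (y) x 40 mm high, sliding along y on a fixed track (marker's top 54.5 mm above the bench). +y points to the end with the 45 mm tall steel pin (deep enough), -y to the end with the 10 mm low steel block (too shallow). Slides with about 1.5 N, stays where left.
- tally (a joint): Place of the marker along its track, m: 0 = fully at the low-block end, 0.12 = fully at the tall-pin end (hard stops).
- reel: bystander: solder reel, 56 mm wide, 45 mm high; origin under its centre
- driver: bystander: screwdriver lying, 170 mm long, 26 mm thick; origin under its centre
- meter: bystander: multimeter lying, 85 x 150 x 50 mm; origin under its centre
Things that resemble listed ones, but are neither listed nor needed, are in the scene too. Leave any turquoise look-alike of the part that bears tally_top alone.

How it is judged:
On the way:
1. the gauge is pressed flat on the heat sink with its probe in the near groove, the drag pointer at the probe's push (contact force between gauge_c0 and anything else above 1.5 N and angle between gauge_foot's own z axis and vertical below 0.06 rad and x of gauge_foot in the frame of groove between -0.013 and 0.013 m and y of gauge_foot in the frame of groove between -0.045 and 0.045 m and z of gauge_foot in the frame of groove between -0.006 and 0.003 m and ((value of joint probe between 0.007 and 0.013 m and value of joint pointer below 0.013 m) or (value of joint probe between 0.0145 and 0.0195 m and value of joint pointer above 0.0145 m))), for 0.5 s.
At the end, for the whole second after the job is handed in: Gauge upright, at rest in its stand (foot on its top, within 12 mm of centre, 3 mm in height); drag pointer still at the groove's depth; tally marker within 10 mm of the tall-pin end if the groove is 10 mm or deeper, else within 10 mm of the low-block end (horizontal distance between gauge_foot and stand below 0.012 m and z of gauge_foot in the frame of stand between -0.003 and 0.003 m and angle between gauge_foot's own z axis and vertical below 0.06 rad and linear speed of gauge below 0.02 m/s and ((value of joint pointer below 0.013 m and value of joint tally above 0.11 m) or (value of joint pointer above 0.0145 m and value of joint tally below 0.01 m))); the robot touches nothing.
It fails at once if the gauge's foot is pressed or knocked with more than 40 N (contact force between gauge_c0 and anything else above 40 N).
It fails at once if the probe is forced with more than 20 N (contact force between probe and anything else above 20 N).
It fails at once if the reel is pushed away (over 20 mm) (distance of reel from where it was at the start of the episode above 0.02 m).
It fails at once if the screwdriver is pushed away (over 20 mm) (distance of driver from where it was at the start of the episode above 0.02 m).
It fails at once if the multimeter is pushed away (over 20 mm) (distance of meter from where it was at the start of the episode above 0.02 m).
It also fails if it takes over 72 s, if anything falls off the work surface, if the arm or the gripper's body presses on something with over 40 N, if the wrist force passes 120 N, or if a joint passes its speed limit or range.

## Working session

There is one attempt and no reset: what is moved stays moved. The work goes in short steps, Python scripts to look and compute and a tool call to move; the robot and the scene stay as the last step left them, time stands still between calls to the robot, and variables do not carry over. Pictures are saved under pics/ and viewed, about 8 in all and at most 12, crops included, and the job is handed in when it is done.

Besides the shell and the picture viewer there is one more tool, called after "Call:" as a command line: name --argument value ..., lists and objects as JSON in quotes. play_rows: Moves the arm, as the interface text tells. Its arguments: {"type":"object","properties":{"motion":{"type":"array","items":{"type":"object","properties":{"fingers":{"type":"number"},"translation":{"type":"array","items":{"type":"number"}},"roll":{"type":"number"}}}}},"required":["motion"]}

```bash
mkdir -p pics; cat > h.py <<'E'
import numpy as np, cv2
from workcell import bot
def snap(name,fn):
    c=bot.camera(name); cv2.imwrite('pics/'+fn+'.png',c['pixels'][:,:,::-1])
    np.savez('pics/'+fn+'.npz',K=c['intrinsics'],k1=c['k1'],T=c['world_to_cam']); return c
def load(fn):
    d=np.load('pics/'+fn+'.npz'); return d['K'],float(d['k1']),d['T']
def pix(fn,P):
    K,k1,T=load(fn); P=np.atleast_2d(P); p=(T[:3,:3]@P.T).T+T[:3,3]; s=p[:,:2]/p[:,2:]
    s=s*(1+k1*(s**2).sum(1,keepdims=True)); return s@K[:2,:2].T+K[:2,2]
def onz(fn,uv,z):
    K,k1,T=load(fn); uv=np.atleast_2d(uv).astype(float)
    d=(uv-K[:2,2])/np.array([K[0,0],K[1,1]]); s=d.copy()
    for _ in range(30): s=d/(1+k1*(s**2).sum(1,keepdims=True))
    r=np.c_[s,np.ones(len(s))]@T[:3,:3]; o=-T[:3,:3].T@T[:3,3]
    z=np.broadcast_to(z,(len(s),)); return o+r*((z-o[2])/r[:,2])[:,None]
E
python3 - <<'E'
from h import *
print(bot.get_obs())
for n in ['scene','side','wrist']:
    c=snap(n,n+'0'); T=c['world_to_cam']; print(n,-T[:3,:3].T@T[:3,3],T[2,:3],c['k1'])
E
```

```text
{'clock': 0.0, 'joint_pos': array([-2.24576681e-05,  2.41382798e-01,  3.73756784e-03,  1.33519262e+00,
        2.11804712e-05,  1.57078442e+00]), 'joint_vel': array([-0.00074749, -0.00317752,  0.00013717, -0.00010652,  0.00043091,
       -0.00021332]), 'tau': array([ 5.50268451e-04, -3.72315860e+01,  2.52406776e+01,  1.67737965e-02,
        2.29149265e-05,  1.14679995e-05]), 'eef_pos': array([ 4.99405967e-01, -5.08374701e-06,  2.44433084e-01]), 'tool_rot': array([ 9.99999479e-01, -5.28867146e-06, -1.02076289e-03, -1.06077666e-05]), 'ft_force': array([0.14221547, 0.14299074, 0.28144741]), 'ft_torque': array([-0.00647055,  0.02419418,  0.00121467]), 'grip_width': 0.08553254802799018}
scene [ 1.02755639 -0.21998286  0.76440392] [-0.54770471  0.20734827 -0.81057156] -0.050000379040607404
side [0.39458221 0.98299713 0.77130178] [ 0.11687623 -0.82098262 -0.55886267] 0.0507991742998206
wrist [0.49993547 0.07037569 0.37323824] [-0.001894   -0.27620661 -0.96109642] -0.06145015498135031
```

View pics/scene0.png

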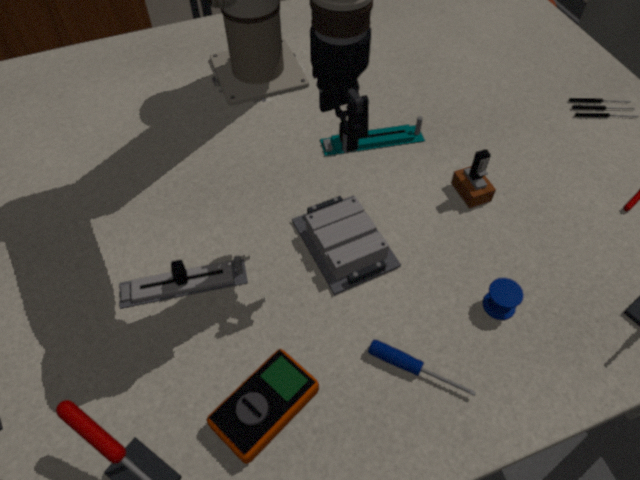

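View pics/side0.png

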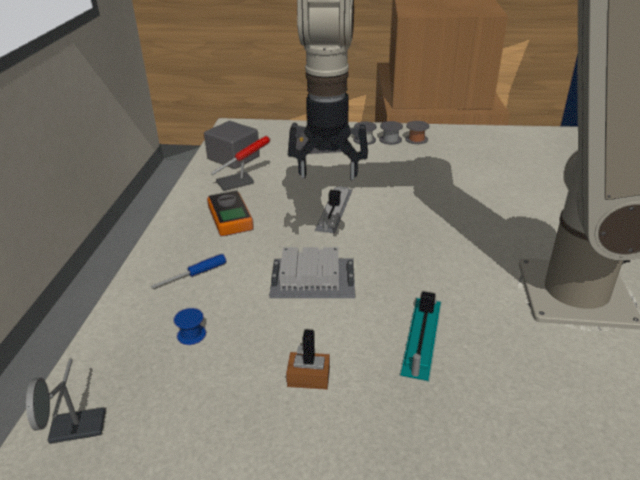

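The scene view shows the stand and gauge at about (473,185), the heat sink at (345,240), the tally at (180,272), and the turquoise look-alike at (370,138). The side view shows the stand at (308,370) and the heat sink at (312,270). I'll enlarge these.

```bash
python3 - <<'E'
from h import *
s=cv2.imread('pics/scene0.png'); d=cv2.imread('pics/side0.png')
def cr(im,u,v,w,h,W,H):return cv2.resize(im[v:v+h,u:u+w],(W,H),interpolation=cv2.INTER_CUBIC)
a=cr(s,430,140,80,75,400,375); b=cr(d,270,320,80,75,400,375)
c=cr(s,110,240,150,75,400,200)
e=cr(d,300,175,80,40,400,200)
cv2.imwrite('pics/c1.png',np.vstack([np.hstack([a,b]),np.hstack([c,e])]))
a=cr(s,285,185,120,110,400,366); b=cr(d,260,235,110,70,400,254)
o=np.zeros((366,800,3),np.uint8); o[:,:400]=a; o[:254,400:]=b
cv2.imwrite('pics/c2.png',o)
E
```

```text
(no output)
```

View pics/c1.png

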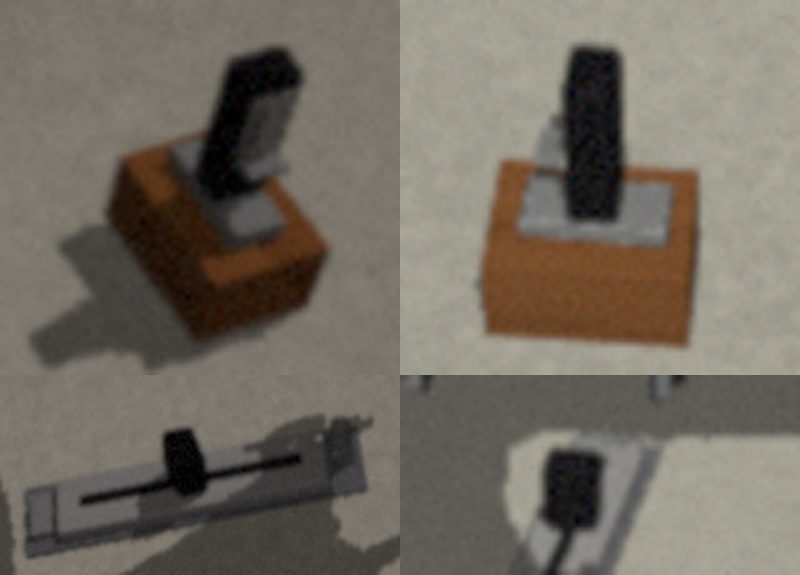

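View pics/c2.png

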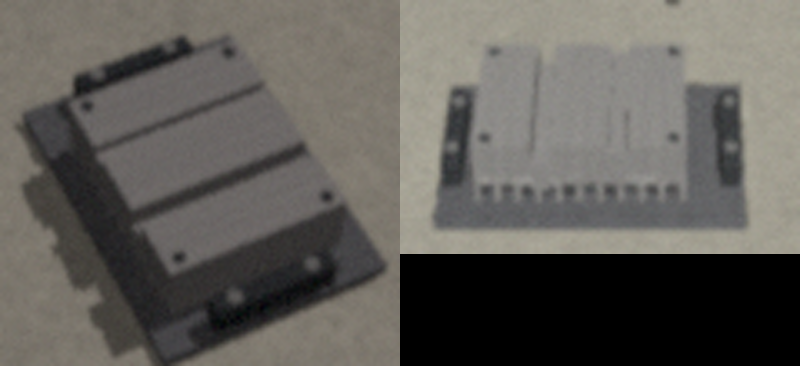

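Crops: the gauge's scale and flag face +x (towards the scene camera, left in the side view). The grooves run roughly along world y. The tally's low block is at the left (scene 125,292) and its pin at the right (238,265). Next I'll fit the models.

```bash
cat > fit.py <<'E'
from h import *
from scipy.optimize import least_squares
S=lambda p:(430+p[0]/5,140+p[1]/5); D=lambda p:(270+(p[0]-400)/5,320+p[1]/5)
def fit(obs,x0,free_z=False):
    # obs: (img,(u,v),(lx,ly,lz))
    def W(x): 
        c,s=np.cos(x[2]),np.sin(x[2]); L=np.array([o[2] for o in obs],float)
        return np.c_[x[0]+c*L[:,0]-s*L[:,1],x[1]+s*L[:,0]+c*L[:,1],L[:,2]+(x[3] if free_z else 0)]
    def r(x):
        P=W(x); return np.concatenate([(pix(o[0],P[i])[0]-o[1]) for i,o in enumerate(obs)])
    s=least_squares(r,x0,loss='soft_l1'); return s.x,r(s.x).reshape(-1,2)
if __name__=='__main__':
    np.set_printoptions(precision=4,suppress=True)
    # stand, local top z=.034
    o=[('scene0',S((120,158)),(-.035,-.025,.034)),('scene0',S((203,280)),(.035,-.025,.034)),('scene0',S((327,247)),(.035,.025,.034)),('scene0',S((195,338)),(.035,-.025,0)),('scene0',S((308,303)),(.035,.025,0)),('scene0',S((108,215)),(-.035,-.025,0)),
    ('side0',D((500,162)),(.035,-.025,.034)),('side0',D((698,170)),(-.035,-.025,.034)),('side0',D((688,268)),(-.035,.025,.034)),('side0',D((488,257)),(.035,.025,.034)),('side0',D((488,332)),(.035,.025,0)),('side0',D((688,345)),(-.035,.025,0))]
    for x0 in (0,): x,r=fit(o,[.55,.25,x0]); print('stand',x,'\n',r.round(1).tolist())
    H=lambda p:(285+p[0]*.3,185+p[1]*.3); G=lambda p:(260+(p[0]-400)/3.636,235+p[1]/3.636)
    o=[('scene0',H((228,38)),(-.06,.05,0)),('scene0',H((68,100)),(-.06,-.05,0)),('scene0',H((165,275)),(.06,-.05,0)),('scene0',H((342,205)),(.06,.05,0)),
    ('side0',G((480,45)),(.06,-.05,0)),('side0',G((683,45)),(-.06,-.05,0)),('side0',G((475,152)),(.06,.05,0)),('side0',G((687,152)),(-.06,.05,0))]
    x,r=fit(o,[.6,.1,0,.05],True); print('sink',x,'\n',r.round(1).tolist())
    z=x[3]
    print('near groove scene',onz('scene0',[H((100,150)),H((265,87))],z)); print('far groove',onz('scene0',[H((135,213)),H((305,150))],z))
    print('near side',onz('side0',[G((613,52)),G((613,110)),G((628,110)),G((628,150))],z))
    T=lambda p:(110+p[0]*.375,240+(p[1]-375)*.375); E=lambda p:(300+(p[0]-400)/5,175+(p[1]-375)/5)
    print('slot',onz('scene0',[T((83,500)),T((300,458))],.0145))
    print('marker base(.0145) scene',onz('scene0',[T((180,497)),T((205,490))],.0145),'top',onz('scene0',[T((163,434)),T((190,430)),T((204,462)),T((178,468))],.0545))
    print('side marker top',onz('side0',[E((550,452)),E((605,452)),E((600,490)),E((547,488))],.0545))
    print('track corners',onz('scene0',[T((25,490)),T((28,555)),T((365,490))],.0))
    print('ends', onz('scene0',[T((57,490)),T((62,540)),T((330,460))],.0145))
E
python3 fit.py
```

```text
stand [0.507  0.2797 0.0127] 
 [[0.4, -0.9], [2.8, 0.7], [1.0, -0.1], [0.3, 0.7], [0.2, 0.4], [-0.6, -0.4], [0.8, -2.2], [1.0, -1.2], [0.4, 0.9], [-1.1, 0.2], [-0.2, -0.8], [0.6, -0.5]]
sink [0.5382 0.0028 0.0859 0.0429] 
 [[2.0, 1.0], [-0.4, 1.1], [0.7, 0.5], [0.7, -0.1], [2.6, -0.1], [2.0, 0.1], [0.0, -1.3], [0.9, -1.0]]
near groove scene [[ 0.5175 -0.0461  0.0429]
 [ 0.5092  0.0504  0.0429]]
far groove [[ 0.561  -0.0432  0.0429]
 [ 0.5551  0.0533  0.0429]]
near side [[ 0.5277 -0.041   0.0429]
 [ 0.521   0.016   0.0429]
 [ 0.5125  0.0152  0.0429]
 [ 0.5084  0.0521  0.0429]]
slot [[ 0.506  -0.352   0.0145]
 [ 0.5237 -0.2162  0.0145]]
marker base(.0145) scene [[ 0.5253 -0.2941  0.0145]
 [ 0.5258 -0.2782  0.0145]] top [[ 0.504  -0.291   0.0545]
 [ 0.507  -0.2749  0.0545]
 [ 0.5329 -0.2716  0.0545]
 [ 0.5316 -0.2872  0.0545]]
side marker top [[ 0.5268 -0.279   0.0545]
 [ 0.4996 -0.2812  0.0545]
 [ 0.4989 -0.2438  0.0545]
 [ 0.5247 -0.2436  0.0545]]
track corners [[ 0.4752 -0.3887  0.    ]
 [ 0.5237 -0.3935  0.    ]
 [ 0.5522 -0.1831  0.    ]]
ends [[ 0.4928 -0.3663  0.0145]
 [ 0.5301 -0.3688  0.0145]
 [ 0.5319 -0.1987  0.0145]]
```

View pics/wrist0.png

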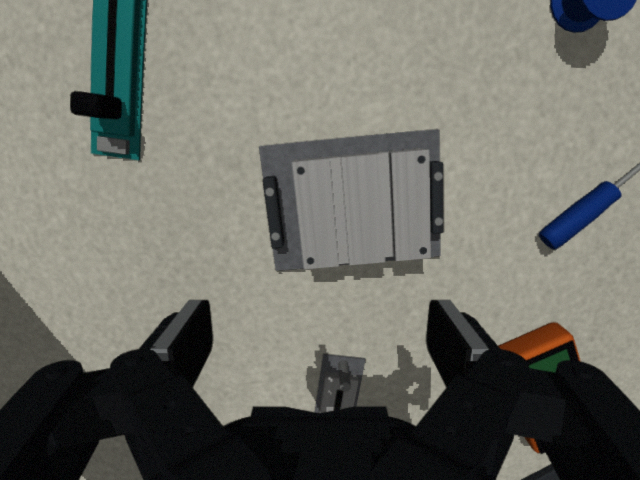

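The wrist view shows the near groove between about (331–342,157) and (341–350,266) and the block's top corners at (292,162), (430,150), (306,270) and (437,258). I'll refine with these.

```bash
python3 - <<'E'
from h import *
from fit import fit
np.set_printoptions(precision=4,suppress=True)
H=lambda p:(285+p[0]*.3,185+p[1]*.3); G=lambda p:(260+(p[0]-400)/3.636,235+p[1]/3.636)
# refine corner crop
im=cv2.imread('pics/wrist0.png')
cv2.imwrite('pics/w1.png',cv2.resize(im[110:290,240:460],None,fx=3.6,fy=3.3,interpolation=cv2.INTER_CUBIC))
g=cv2.cvtColor(im,cv2.COLOR_BGR2GRAY)
for v in (180,200,220,240): print(v,g[v,285:440].tolist())
w=[('wrist0',(292,162),(-.06,-.0+.05*-1*-1,0))]
o=[('wrist0',(292,162),(-.06,.05,0)),('wrist0',(430,150),(.06,.05,0)),('wrist0',(306,270),(-.06,-.05,0)),('wrist0',(437,258),(.06,-.05,0))]
print(pix('wrist0',[[.48,.05,.043],[.6,.05,.043],[.48,-.05,.043],[.6,-.05,.043]]))
o2=[('scene0',H((228,38)),(-.06,.05,0)),('scene0',H((68,100)),(-.06,-.05,0)),('scene0',H((165,275)),(.06,-.05,0)),('scene0',H((342,205)),(.06,.05,0)),
    ('side0',G((475,152)),(.06,.05,0)),('side0',G((687,152)),(-.06,.05,0))]
for q in (o,o+o2):
    x,r=fit(q,[.55,0,0,.043],True); print('sink',x,'\n',r.round(1).tolist())
z=x[3]
print(onz('wrist0',[p[1] for p in o],z))
print('groove',onz('wrist0',[(331,157),(342,157),(341,266),(350,266)],z),'far',onz('wrist0',[(392,153),(397,262)],z))
E
```

```text
180 [82, 79, 75, 77, 77, 79, 83, 87, 100, 121, 135, 136, 133, 130, 134, 135, 134, 140, 139, 138, 137, 134, 132, 133, 135, 137, 140, 136, 138, 140, 136, 135, 135, 133, 131, 134, 135, 136, 134, 139, 138, 138, 135, 134, 133, 137, 134, 134, 138, 140, 138, 139, 138, 137, 139, 139, 141, 126, 126, 135, 135, 132, 130, 130, 134, 136, 138, 136, 137, 134, 133, 131, 128, 132, 134, 136, 137, 137, 136, 138, 133, 135, 131, 132, 131, 132, 136, 134, 134, 134, 136, 139, 135, 136, 139, 135, 138, 138, 141, 136, 136, 138, 137, 134, 104, 70, 51, 94, 130, 136, 131, 129, 128, 133, 135, 139, 137, 135, 132, 132, 133, 133, 129, 134, 135, 138, 137, 138, 141, 135, 135, 131, 129, 132, 135, 131, 135, 132, 137, 134, 133, 137, 133, 128, 114, 34, 17, 33, 38, 43, 49, 70, 85, 80, 73]
200 [87, 89, 86, 84, 83, 79, 78, 80, 75, 78, 90, 118, 135, 134, 135, 129, 132, 131, 135, 137, 139, 138, 132, 132, 132, 128, 131, 136, 138, 139, 135, 133, 134, 138, 133, 131, 133, 134, 131, 133, 135, 137, 138, 138, 138, 133, 130, 125, 121, 137, 137, 136, 137, 135, 136, 137, 139, 139, 127, 123, 135, 134, 136, 133, 130, 131, 136, 139, 138, 13
[... 1852 characters left out ...]
34, 135, 135, 133, 132, 135, 125, 84, 55, 48, 49, 48, 53, 48, 51, 61, 89]
[[297.2481 159.5632]
 [432.3347 160.0122]
 [298.9381 266.1106]
 [423.8161 266.0368]]
sink [0.5412 0.0043 0.1039 0.0503] 
 [[0.6, 0.7], [0.8, -1.5], [-0.3, 0.5], [-3.7, -0.1]]
sink [0.5408 0.0033 0.0981 0.0468] 
 [[0.7, 1.2], [-0.5, -0.1], [-0.9, -0.2], [-5.6, 0.1], [2.3, 0.5], [0.0, 1.2], [2.1, 0.6], [2.0, -0.7], [-1.1, -2.5], [-0.2, -2.7]]
[[ 0.4756  0.0481  0.0468]
 [ 0.5961  0.0588  0.0468]
 [ 0.4869 -0.0525  0.0468]
 [ 0.6108 -0.0406  0.0468]]
groove [[ 0.5097  0.0524  0.0468]
 [ 0.5193  0.0524  0.0468]
 [ 0.52   -0.0485  0.0468]
 [ 0.5286 -0.0485  0.0468]] far [[ 0.5629  0.056   0.0468]
 [ 0.5729 -0.0445  0.0468]]
```

View pics/w1.png

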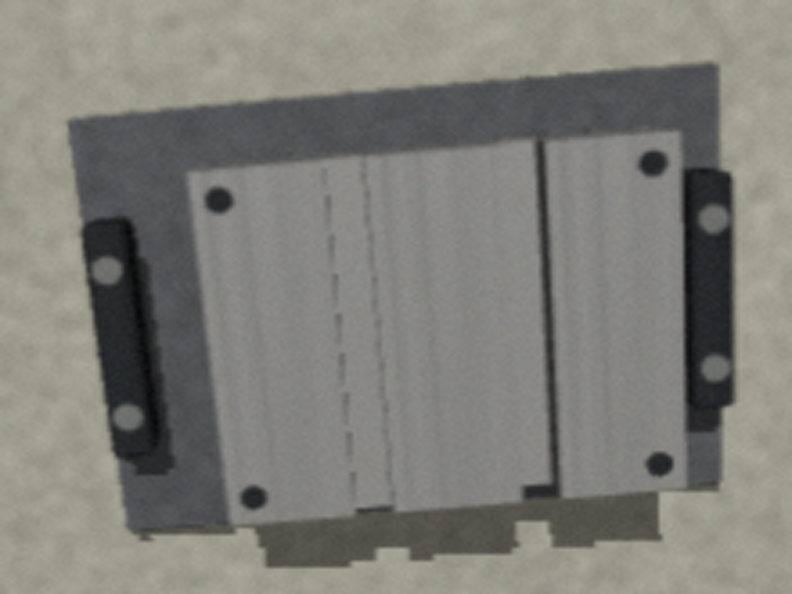

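```bash
python3 - <<'E'
from h import *
from fit import fit
np.set_printoptions(precision=4,suppress=True)
H=lambda p:(285+p[0]*.3,185+p[1]*.3); G=lambda p:(260+(p[0]-400)/3.636,235+p[1]/3.636)
o=[('wrist0',(292.8,162.1),(-.06,.05,0)),('wrist0',(429.2,150),(.06,.05,0)),('wrist0',(303.9,269.1),(-.06,-.05,0)),('wrist0',(430.8,257.6),(.06,-.05,0))]
o2=[('scene0',H((228,38)),(-.06,.05,0)),('scene0',H((68,100)),(-.06,-.05,0)),('scene0',H((165,275)),(.06,-.05,0)),('scene0',H((342,205)),(.06,.05,0)),
    ('side0',G((475,152)),(.06,.05,0)),('side0',G((687,152)),(-.06,.05,0))]
for q in (o,o+o2):
    x,r=fit(q,[.55,0,0,.043],True); print('sink',x,'\n',r.round(1).tolist())
for z in (.043,.047):
  g=onz('wrist0',[(330.3,161.5),(341.1,157),(338.6,264.5),(348.9,263.9)],z); print(g)
# jig plate corners at z~0..
U=lambda p:(240+p[0]/3.6,110+p[1]/3.3)
print('plate',onz('wrist0',[U((70,120)),U((717,65)),U((128,530)),U((720,488))],.006))
# tally low-block etc. from fit: predicted in wrist view
E
```

```text
sink [0.5404 0.0037 0.0916 0.0465] 
 [[-0.2, 0.0], [0.1, -0.2], [0.4, -0.2], [-0.2, 0.3]]
sink [0.5401 0.0034 0.09   0.0454] 
 [[-0.4, 0.2], [-0.5, 0.3], [0.0, -0.3], [-1.0, 0.4], [2.5, 0.7], [0.1, 1.1], [1.6, 0.6], [1.6, -0.3], [-0.9, -2.1], [-0.0, -1.9]]
[[ 0.5092  0.0483  0.043 ]
 [ 0.5188  0.0522  0.043 ]
 [ 0.5179 -0.0483  0.043 ]
 [ 0.5278 -0.0477  0.043 ]]
[[ 0.5091  0.0486  0.047 ]
 [ 0.5185  0.0524  0.047 ]
 [ 0.5177 -0.0469  0.047 ]
 [ 0.5274 -0.0463  0.047 ]]
plate [[ 0.441   0.0605  0.006 ]
 [ 0.6157  0.0768  0.006 ]
 [ 0.4527 -0.0686  0.006 ]
 [ 0.6279 -0.0543  0.006 ]]
```

Call:
play_rows --motion '[{"fingers":-1,"translation":[0.2,-3,1],"roll":-7},{"fingers":-1,"translation":[0.3,-6,2],"roll":-14},{"fingers":-1,"translation":[0.4,-9,3],"roll":-21},{"fingers":-1,"translation":[0.5,-12,4],"roll":-28},{"fingers":-1,"translation":[0.56,-15,4.4],"roll":-35},{"fingers":-1,"translation":[0.56,-18,4.4],"roll":-42},{"fingers":-1,"translation":[0.56,-21,4.4],"roll":-49},{"fingers":-1,"translation":[0.56,-24,4.4],"roll":-56},{"fingers":-1,"translation":[0.56,-26,4.4],"roll":-63},{"fingers":-1,"translation":[0.56,-28,4.4],"roll":-70},{"fingers":-1,"translation":[0.56,-28,4.4],"roll":-77},{"fingers":-1,"translation":[0.56,-28,4.4],"roll":-84},{"fingers":-1,"translation":[0.56,-28,4.4],"roll":-90.7},{"fingers":-1,"translation":[0.56,-28,4.4],"roll":-90.7},{"fingers":-1,"translation":[0.56,-28,4.4],"roll":-90.7}]'

```text
clock: 1.4
eef_pos: [0.5054, 0.2799, 0.2009]
tool_rot: [0.704, 0.71, -0.0, -0.0]
ft_force: [-0.5, 0.5, -0.1]
grip_width: 0.0856
```

```bash
python3 - <<'E'
from h import *
o=bot.get_obs(); print(o['clock'],o['joint_pos'],o['eef_pos'],o['tool_rot'],o['ft_force'])
snap('wrist','wrist1')
im=cv2.imread('pics/wrist1.png')
# predicted top corners
c,s=np.cos(.0127),np.sin(.0127)
P=[[.507+c*a-s*b,.2797+s*a+c*b,.034] for a,b in ((-.035,-.025),(.035,-.025),(.035,.025),(-.035,.025))]
p=pix('wrist1',P); print(p); 
print('gauge top',pix('wrist1',[[.507,.2797,.104]]))
E
```

```text
1.4 [ 5.05830477e-01  4.16527961e-01  1.37723100e-01  1.29284818e+00
 -3.48233736e-06  4.96527865e-01] [0.5053879  0.27993186 0.20089771] [ 7.03810109e-01  7.10388025e-01 -4.11661712e-04 -1.18443868e-04] [-0.48875443  0.53264846 -0.08418806]
[[287.29551859 182.90089559]
 [289.50454829 264.95461241]
 [347.89875281 264.76728477]
 [349.43225395 182.67789925]]
gauge top [[318.31920608 250.52533072]]
```

View pics/wrist1.png

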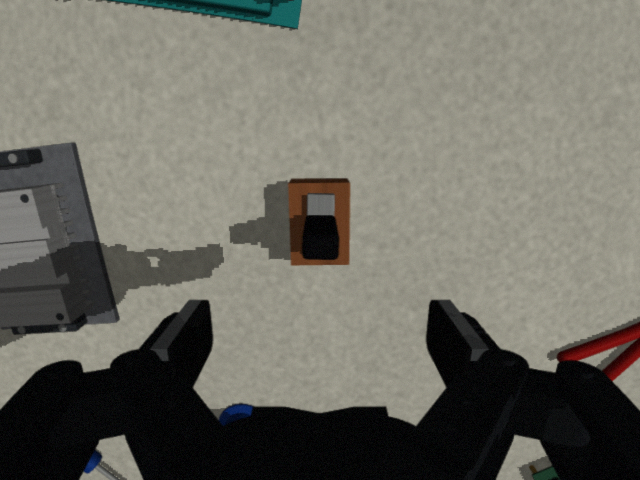

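Call:
play_rows --motion '[{"fingers":-1,"translation":[0.1,-0.15,2.5]},{"fingers":-1,"translation":[0.1,-0.15,5]},{"fingers":-1,"translation":[0.1,-0.15,7.5]},{"fingers":-1,"translation":[0.1,-0.15,9.5]},{"fingers":-1,"translation":[0.1,-0.15,11]},{"fingers":-1,"translation":[0.1,-0.15,12]},{"fingers":-1,"translation":[0.1,-0.15,12]},{"fingers":1,"translation":[0.1,-0.15,12]},{"fingers":1,"translation":[0.1,-0.15,12]},{"fingers":1,"translation":[0.1,-0.15,12]},{"fingers":1,"translation":[0.1,-0.15,12]},{"fingers":1,"translation":[0.1,-0.15,12]},{"fingers":1,"translation":[0.1,-0.15,12]},{"fingers":1,"translation":[0.1,-0.15,12]},{"fingers":1,"translation":[0.1,-0.15,12]},{"fingers":1,"translation":[0.1,-0.15,12]},{"fingers":1,"translation":[0.1,-0.15,12]},{"fingers":1,"translation":[0.1,-0.15,12]}]'

```text
schema error: expected keys fingers, translation, roll
```

```bash
python3 - <<'E'
from h import *
o=bot.get_obs(); print(o['clock'],o['eef_pos'],o['ft_force'],o['ft_torque'],o['grip_width'])
E
```

```text
1.45 [0.50546447 0.27985438 0.20101601] [-0.27082789 -0.28509662 -0.73213689] [0.01004042 0.00018174 0.0187971 ] 0.08510831828314205
```

Call:
play_rows --motion '[{"fingers":-1,"translation":[0.1,-0.15,2.5],"roll":0},{"fingers":-1,"translation":[0.1,-0.15,5],"roll":0},{"fingers":-1,"translation":[0.1,-0.15,7.5],"roll":0},{"fingers":-1,"translation":[0.1,-0.15,9.5],"roll":0},{"fingers":-1,"translation":[0.1,-0.15,11],"roll":0},{"fingers":-1,"translation":[0.1,-0.15,12],"roll":0},{"fingers":-1,"translation":[0.1,-0.15,12],"roll":0},{"fingers":1,"translation":[0.1,-0.15,12],"roll":0},{"fingers":1,"translation":[0.1,-0.15,12],"roll":0},{"fingers":1,"translation":[0.1,-0.15,12],"roll":0},{"fingers":1,"translation":[0.1,-0.15,12],"roll":0},{"fingers":1,"translation":[0.1,-0.15,12],"roll":0},{"fingers":1,"translation":[0.1,-0.15,12],"roll":0},{"fingers":1,"translation":[0.1,-0.15,12],"roll":0},{"fingers":1,"translation":[0.1,-0.15,12],"roll":0},{"fingers":1,"translation":[0.1,-0.15,12],"roll":0}]'

```text
clock: 2.78
eef_pos: [0.5047, 0.2812, 0.0824]
tool_rot: [0.703, 0.711, 0.001, 0.0]
ft_force: [-1.0, -0.7, 6.1]
grip_width: 0.0234
```

```bash
python3 - <<'E'
from h import *
o=bot.get_obs(); print(o['clock'],o['eef_pos'],o['ft_force'],o['ft_torque'],o['grip_width'])
E
```

```text
2.7833 [0.50469725 0.28122623 0.08236678] [-1.00625678 -0.69753594  6.05374704] [-0.17286614  0.10619822 -0.00771707] 0.023380493136737127
```

Call:
play_rows --motion '[{"fingers":1,"translation":[0,0,-0.5],"roll":0},{"fingers":1,"translation":[0,0,-1.5],"roll":0},{"fingers":1,"translation":[0,0,-3],"roll":0},{"fingers":1,"translation":[0,0,-5],"roll":0},{"fingers":1,"translation":[0,0,-7],"roll":0},{"fingers":1,"translation":[-1,0.1,-8.3],"roll":0},{"fingers":1,"translation":[-3,0.2,-8.3],"roll":-1},{"fingers":1,"translation":[-6,0.3,-8.3],"roll":-2},{"fingers":1,"translation":[-9,0.4,-8.3],"roll":-3},{"fingers":1,"translation":[-12,0.5,-8.3],"roll":-4},{"fingers":1,"translation":[-15,0.6,-8.3],"roll":-4.4},{"fingers":1,"translation":[-18,0.7,-8.3],"roll":-4.4},{"fingers":1,"translation":[-21,0.8,-8.3],"roll":-4.4},{"fingers":1,"translation":[-24,0.85,-8.3],"roll":-4.4},{"fingers":1,"translation":[-26,0.85,-8.3],"roll":-4.4},{"fingers":1,"translation":[-27.3,0.85,-8.3],"roll":-4.4},{"fingers":1,"translation":[-27.8,0.85,-8.3],"roll":-4.4},{"fingers":1,"translation":[-27.8,0.85,-8.3],"roll":-4.4},{"fingers":1,"translation":[-27.8,0.85,-8.3],"roll":-4.4}]'

```text
clock: 4.37
eef_pos: [0.5159, 0.0035, 0.1644]
tool_rot: [0.675, 0.738, 0.0, -0.0]
ft_force: [0.2, -0.5, -1.8]
grip_width: 0.0237
```

```bash
python3 - <<'E'
from h import *
o=bot.get_obs(); print(o['clock'],o['eef_pos'],o['tool_rot'],o['ft_force'],o['ft_torque'],o['grip_width'])
snap('scene','scene2');snap('side','side2')
e=o['eef_pos']; f=e+[.0015,0,-.0484]; t=f-[0,0,.024]
for n,(w,h) in (('scene2',(90,90)),('side2',(90,90))): print(n,pix(n,[f,t]))
s=cv2.imread('pics/scene2.png');d=cv2.imread('pics/side2.png')
a=[]
for n,im in (('scene2',s),('side2',d)):
    c=pix(n,[f])[0].astype(int); print(c-[40,50]); a.append(cv2.resize(im[c[1]-50:c[1]+50,c[0]-40:c[0]+40],(400,500),interpolation=cv2.INTER_CUBIC))
cv2.imwrite('pics/c3.png',np.hstack(a))
E
```

```text
4.3667 [0.51590652 0.00349469 0.16439942] [ 6.74976312e-01  7.37839330e-01  1.55038030e-04 -2.79682189e-04] [ 0.18995242 -0.48471808 -1.82404182] [-0.00594834  0.01970539  0.0415554 ] 0.023673590170694786
scene2 [[342.79285654 194.58037198]
 [342.40310493 203.96271249]]
side2 [[320.40206159 232.70264988]
 [320.59397201 242.46916788]]
[302 144]
[280 182]
```

View pics/c3.png

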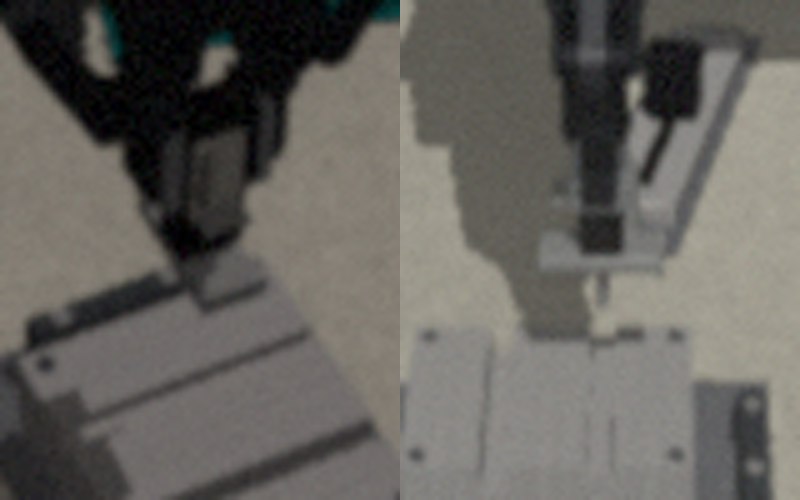

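Side view: the probe tip is at (320.4,242.6), matching the prediction of (320.6,242.5). The gauge is level and over the near groove.

Call:
play_rows --motion '[{"fingers":1,"translation":[0,0.05,1],"roll":0},{"fingers":1,"translation":[0,0.05,2],"roll":0},{"fingers":1,"translation":[0,0.05,3],"roll":0},{"fingers":1,"translation":[0,0.05,3.7],"roll":0},{"fingers":1,"translation":[0,0.05,4],"roll":0},{"fingers":1,"translation":[0,0.05,4],"roll":0},{"fingers":1,"translation":[0,0.05,4],"roll":0},{"fingers":1,"translation":[0,0.05,4],"roll":0}]'

```text
clock: 5.13
eef_pos: [0.5168, 0.0031, 0.1246]
tool_rot: [0.675, 0.738, 0.0, 0.0]
ft_force: [0.6, -0.1, -1.2]
grip_width: 0.0233
```

Call:
play_rows --motion '[{"fingers":1,"translation":[0,0,0.1],"roll":0},{"fingers":1,"translation":[0,0,0.2],"roll":0},{"fingers":1,"translation":[0,0,0.3],"roll":0},{"fingers":1,"translation":[0,0,0.4],"roll":0},{"fingers":1,"translation":[0,0,0.5],"roll":0},{"fingers":1,"translation":[0,0,0.6],"roll":0},{"fingers":1,"translation":[0,0,0.6],"roll":0},{"fingers":1,"translation":[0,0,0.6],"roll":0}]'

```text
clock: 5.8
eef_pos: [0.5164, 0.0031, 0.1182]
tool_rot: [0.675, 0.738, -0.0, -0.0]
ft_force: [0.5, 0.3, -2.4]
grip_width: 0.0235
```

Call:
play_rows --motion '[{"fingers":1,"translation":[0,0,0.1],"roll":0},{"fingers":1,"translation":[0,0,0.2],"roll":0},{"fingers":1,"translation":[0,0,0.2],"roll":0}]'

```text
clock: 6.05
eef_pos: [0.5163, 0.0031, 0.1161]
tool_rot: [0.675, 0.738, -0.0, -0.0]
ft_force: [0.5, -0.7, -2.1]
grip_width: 0.0232
```

Call:
play_rows --motion '[{"fingers":1,"translation":[0,0,0.1],"roll":0},{"fingers":1,"translation":[0,0,0.2],"roll":0},{"fingers":1,"translation":[0,0,0.2],"roll":0}]'

```text
clock: 6.3
eef_pos: [0.5163, 0.0031, 0.1141]
tool_rot: [0.675, 0.738, -0.0, -0.0]
ft_force: [0.6, 0.2, -2.0]
grip_width: 0.0235
```

Call:
play_rows --motion '[{"fingers":1,"translation":[0,0,0.1],"roll":0},{"fingers":1,"translation":[0,0,0.2],"roll":0},{"fingers":1,"translation":[0,0,0.2],"roll":0}]'

```text
clock: 6.55
eef_pos: [0.5165, 0.0032, 0.1126]
tool_rot: [0.675, 0.738, 0.0, 0.0]
ft_force: [-1.1, 0.4, 1.8]
grip_width: 0.0239
```

Call:
play_rows --motion '[{"fingers":1,"translation":[0,0,0.1],"roll":0},{"fingers":1,"translation":[0,0,0.2],"roll":0},{"fingers":1,"translation":[0,0,0.2],"roll":0}]'

```text
clock: 6.8
eef_pos: [0.5166, 0.0031, 0.1104]
tool_rot: [0.675, 0.738, 0.0, 0.0]
ft_force: [-0.8, 0.6, 1.7]
grip_width: 0.0234
```

Call:
play_rows --motion '[{"fingers":1,"translation":[0,0.1,0],"roll":0},{"fingers":1,"translation":[0,0.15,0],"roll":0},{"fingers":1,"translation":[0,0.15,0],"roll":0}]'

```text
clock: 7.05
eef_pos: [0.5175, 0.0032, 0.1101]
tool_rot: [0.675, 0.738, -0.0, -0.0]
ft_force: [-2.7, -0.0, 2.4]
grip_width: 0.0234
```

Call:
play_rows --motion '[{"fingers":1,"translation":[0,0.05,0],"roll":0},{"fingers":1,"translation":[0,0.05,0],"roll":0}]'

```text
clock: 7.22
eef_pos: [0.5182, 0.0033, 0.1101]
tool_rot: [0.675, 0.738, -0.0, -0.0]
ft_force: [-2.5, -0.3, 2.0]
grip_width: 0.0234
```

Call:
play_rows --motion '[{"fingers":1,"translation":[0,0.05,0],"roll":0},{"fingers":1,"translation":[0,0.05,0],"roll":0}]'

```text
clock: 7.38
eef_pos: [0.5192, 0.0034, 0.1103]
tool_rot: [0.675, 0.738, 0.0, 0.0]
ft_force: [-1.6, -1.2, 2.0]
grip_width: 0.0233
```

Call:
play_rows --motion '[{"fingers":1,"translation":[0,0.05,0],"roll":0},{"fingers":1,"translation":[0,0.05,0],"roll":0}]'

```text
clock: 7.55
eef_pos: [0.5197, 0.0034, 0.1103]
tool_rot: [0.675, 0.738, 0.0, 0.0]
ft_force: [-0.9, -0.1, 1.5]
grip_width: 0.0232
```

Call:
play_rows --motion '[{"fingers":1,"translation":[0,0.05,0],"roll":0},{"fingers":1,"translation":[0,0.05,0],"roll":0}]'

```text
clock: 7.72
eef_pos: [0.52, 0.0035, 0.1103]
tool_rot: [0.675, 0.738, -0.0, 0.0]
ft_force: [-1.6, -0.2, 2.8]
grip_width: 0.0234
```

Call:
play_rows --motion '[{"fingers":1,"translation":[0,0.05,0],"roll":0},{"fingers":1,"translation":[0,0.05,0],"roll":0}]'

```text
clock: 7.88
eef_pos: [0.5204, 0.0035, 0.1103]
tool_rot: [0.675, 0.738, -0.0, -0.0]
ft_force: [-2.6, -0.0, 2.3]
grip_width: 0.023
```

Call:
play_rows --motion '[{"fingers":1,"translation":[0,0.05,0],"roll":0},{"fingers":1,"translation":[0,0.05,0],"roll":0}]'

```text
clock: 8.05
eef_pos: [0.5206, 0.0035, 0.1101]
tool_rot: [0.675, 0.738, -0.0, -0.0]
ft_force: [-2.2, -0.8, 3.0]
grip_width: 0.0231
```

Call:
play_rows --motion '[{"fingers":1,"translation":[0,0.05,0],"roll":0},{"fingers":1,"translation":[0,0.05,0],"roll":0}]'

```text
clock: 8.22
eef_pos: [0.5208, 0.0035, 0.1101]
tool_rot: [0.675, 0.738, -0.001, -0.001]
ft_force: [-4.3, -0.5, 1.5]
grip_width: 0.0234
```

A wall is being felt at about x_TCP 0.520. Now the other side.

Call:
play_rows --motion '[{"fingers":1,"translation":[0,-0.15,0],"roll":0},{"fingers":1,"translation":[0,-0.3,0],"roll":0},{"fingers":1,"translation":[0,-0.4,0],"roll":0},{"fingers":1,"translation":[0,-0.4,0],"roll":0}]'

```text
clock: 8.55
eef_pos: [0.5195, 0.0034, 0.1112]
tool_rot: [0.675, 0.738, 0.002, 0.002]
ft_force: [2.1, 0.8, 2.2]
grip_width: 0.0232
```

Call:
play_rows --motion '[{"fingers":1,"translation":[0,-0.05,0],"roll":0},{"fingers":1,"translation":[0,-0.1,0],"roll":0},{"fingers":1,"translation":[0,-0.1,0],"roll":0}]'

```text
clock: 8.8
eef_pos: [0.5175, 0.0032, 0.1109]
tool_rot: [0.675, 0.738, 0.001, 0.001]
ft_force: [3.1, 1.3, 2.5]
grip_width: 0.023
```

Call:
play_rows --motion '[{"fingers":1,"translation":[0,-0.05,0],"roll":0},{"fingers":1,"translation":[0,-0.05,0],"roll":0}]'

```text
clock: 8.97
eef_pos: [0.5164, 0.0031, 0.1105]
tool_rot: [0.675, 0.738, 0.0, 0.0]
ft_force: [2.8, -0.1, 1.2]
grip_width: 0.0231
```

Call:
play_rows --motion '[{"fingers":1,"translation":[0,-0.05,0],"roll":0},{"fingers":1,"translation":[0,-0.05,0],"roll":0}]'

```text
clock: 9.13
eef_pos: [0.5154, 0.003, 0.1103]
tool_rot: [0.675, 0.738, -0.0, -0.0]
ft_force: [2.4, -0.3, 2.3]
grip_width: 0.023
```

Call:
play_rows --motion '[{"fingers":1,"translation":[0,-0.05,0],"roll":0},{"fingers":1,"translation":[0,-0.05,0],"roll":0},{"fingers":1,"translation":[0,-0.05,0],"roll":0}]'

```text
clock: 9.38
eef_pos: [0.5148, 0.003, 0.1102]
tool_rot: [0.675, 0.738, -0.0, -0.0]
ft_force: [2.5, 0.3, 1.5]
grip_width: 0.0235
```

Call:
play_rows --motion '[{"fingers":1,"translation":[0,-0.05,0],"roll":0},{"fingers":1,"translation":[0,-0.05,0],"roll":0},{"fingers":1,"translation":[0,-0.05,0],"roll":0}]'

```text
clock: 9.63
eef_pos: [0.5147, 0.003, 0.1104]
tool_rot: [0.675, 0.738, 0.0, 0.0]
ft_force: [2.2, 0.3, 2.5]
grip_width: 0.0235
```

Call:
play_rows --motion '[{"fingers":1,"translation":[0,-0.05,0],"roll":0},{"fingers":1,"translation":[0,-0.05,0],"roll":0},{"fingers":1,"translation":[0,-0.05,0],"roll":0}]'

```text
clock: 9.88
eef_pos: [0.5144, 0.003, 0.1105]
tool_rot: [0.675, 0.738, 0.0, 0.0]
ft_force: [3.1, 0.8, 1.6]
grip_width: 0.0237
```

Call:
play_rows --motion '[{"fingers":1,"translation":[0,-0.1,0],"roll":0},{"fingers":1,"translation":[0,-0.1,0],"roll":0},{"fingers":1,"translation":[0,-0.1,0],"roll":0}]'

```text
clock: 10.13
eef_pos: [0.514, 0.0029, 0.1107]
tool_rot: [0.675, 0.738, 0.001, 0.001]
ft_force: [5.6, 0.6, 1.4]
grip_width: 0.0233
```

```bash
python3 - <<'E'
from h import *
o=bot.get_obs(); print(o['clock'],o['eef_pos'],o['tool_rot'],o['ft_force'],o['ft_torque'])
snap('side','side3')
E
```

```text
10.1333 [0.51400483 0.00291133 0.11074912] [0.67493608 0.73787526 0.0008604  0.0008079 ] [5.60937872 0.57430984 1.36746744] [ 0.11360574 -1.33246113 -0.03353574]
```

Walls are felt on both sides about 5 mm apart, which is the 10 mm groove less the 5 mm probe. I'll go to the centre and press down.

Call:
play_rows --motion '[{"fingers":1,"translation":[0,0.2,0],"roll":0},{"fingers":1,"translation":[0,0.42,0],"roll":0},{"fingers":1,"translation":[0,0.42,0],"roll":0},{"fingers":1,"translation":[0,0.42,0],"roll":0},{"fingers":1,"translation":[0,0.42,0],"roll":0},{"fingers":1,"translation":[0,0.42,0.2],"roll":0},{"fingers":1,"translation":[0,0.42,0.4],"roll":0},{"fingers":1,"translation":[0,0.42,0.6],"roll":0},{"fingers":1,"translation":[0,0.42,0.8],"roll":0},{"fingers":1,"translation":[0,0.42,1],"roll":0},{"fingers":1,"translation":[0,0.42,1.1],"roll":0},{"fingers":1,"translation":[0,0.42,1.1],"roll":0},{"fingers":1,"translation":[0,0.42,1.1],"roll":0},{"fingers":1,"translation":[0,0.42,1.1],"roll":0}]'

```text
clock: 11.35
eef_pos: [0.5171, 0.0033, 0.0993]
tool_rot: [0.675, 0.738, -0.0, -0.0]
ft_force: [-3.8, 0.7, 4.6]
grip_width: 0.0233
```

Call:
play_rows --motion '[{"fingers":1,"translation":[0,0,0.1],"roll":0},{"fingers":1,"translation":[0,0,0.1],"roll":0},{"fingers":1,"translation":[0,0,0.1],"roll":0}]'

```text
clock: 11.6
eef_pos: [0.5177, 0.0033, 0.0985]
tool_rot: [0.675, 0.738, 0.0, 0.0]
ft_force: [-2.5, 0.2, 3.0]
grip_width: 0.0232
```

Call:
play_rows --motion '[{"fingers":1,"translation":[0,0,0.1],"roll":0},{"fingers":1,"translation":[0,0,0.1],"roll":0},{"fingers":1,"translation":[0,0,0.1],"roll":0}]'

```text
clock: 11.85
eef_pos: [0.5177, 0.0033, 0.0975]
tool_rot: [0.675, 0.738, 0.0, 0.0]
ft_force: [-1.6, -0.3, 4.2]
grip_width: 0.0234
```

Call:
play_rows --motion '[{"fingers":1,"translation":[0,0,0.1],"roll":0},{"fingers":1,"translation":[0,0,0.1],"roll":0},{"fingers":1,"translation":[0,0,0.1],"roll":0}]'

```text
clock: 12.1
eef_pos: [0.5176, 0.0033, 0.0964]
tool_rot: [0.675, 0.738, 0.0, 0.0]
ft_force: [-1.0, 0.3, 4.9]
grip_width: 0.0233
```

Call:
play_rows --motion '[{"fingers":1,"translation":[0,0,0.05],"roll":0},{"fingers":1,"translation":[0,0,0.05],"roll":0},{"fingers":1,"translation":[0,0,0.05],"roll":0}]'

```text
clock: 12.35
eef_pos: [0.5176, 0.0032, 0.096]
tool_rot: [0.675, 0.738, 0.0, 0.0]
ft_force: [-1.0, -0.6, 3.7]
grip_width: 0.0231
```

Call:
play_rows --motion '[{"fingers":1,"translation":[0,0,0.05],"roll":0},{"fingers":1,"translation":[0,0,0.05],"roll":0},{"fingers":1,"translation":[0,0,0.05],"roll":0}]'

```text
clock: 12.6
eef_pos: [0.5175, 0.0032, 0.0957]
tool_rot: [0.675, 0.738, 0.0, 0.0]
ft_force: [-1.4, 0.2, 6.9]
grip_width: 0.0234
```

Call:
play_rows --motion '[{"fingers":1,"translation":[0,0,0.05],"roll":0},{"fingers":1,"translation":[0,0,0.05],"roll":0},{"fingers":1,"translation":[0,0,0.05],"roll":0}]'

```text
clock: 12.85
eef_pos: [0.5176, 0.0033, 0.0957]
tool_rot: [0.675, 0.738, 0.0, 0.0]
ft_force: [-2.7, -0.9, 8.4]
grip_width: 0.0227
```

The foot is seated: z stopped at 0.0957 and the force is rising. I'll press a little more and hold.

Call:
play_rows --motion '[{"fingers":1,"translation":[0,0,0.05],"roll":0},{"fingers":1,"translation":[0,0,0.08],"roll":0},{"fingers":1,"translation":[0,0,0.08],"roll":0},{"fingers":1,"translation":[0,0,0.08],"roll":0}]'

```text
clock: 13.18
eef_pos: [0.5176, 0.0032, 0.0957]
tool_rot: [0.675, 0.738, 0.001, 0.001]
ft_force: [-4.6, 0.5, 13.5]
grip_width: 0.0234
```

Call:
play_rows --motion '[{"fingers":1,"translation":[0,0,0.05],"roll":0},{"fingers":1,"translation":[0,0,0.05],"roll":0},{"fingers":1,"translation":[0,0,0.05],"roll":0},{"fingers":1,"translation":[0,0,0.05],"roll":0},{"fingers":1,"translation":[0,0,0.05],"roll":0},{"fingers":1,"translation":[0,0,0.05],"roll":0},{"fingers":1,"translation":[0,0,0.05],"roll":0},{"fingers":1,"translation":[0,0,0.05],"roll":0},{"fingers":1,"translation":[0,0,0.05],"roll":0},{"fingers":1,"translation":[0,0,0.05],"roll":0},{"fingers":1,"translation":[0,0,0.05],"roll":0},{"fingers":1,"translation":[0,0,0.05],"roll":0},{"fingers":1,"translation":[0,0,0.05],"roll":0},{"fingers":1,"translation":[0,0,0.05],"roll":0}]'

```text
clock: 14.35
eef_pos: [0.5176, 0.0032, 0.0957]
tool_rot: [0.675, 0.738, 0.001, 0.001]
ft_force: [-5.6, 0.3, 18.1]
grip_width: 0.0233
```

```bash
python3 - <<'E'
from h import *
o=bot.get_obs(); print(o['clock'],o['eef_pos'],o['tool_rot'],o['ft_force'],o['ft_torque'])
snap('side','side4');snap('scene','scene4')
e=o['eef_pos']; f=e+[.0012,0,-.0494]; a=[]
for n in('scene4','side4'):
    im=cv2.imread(f'pics/{n}.png'); c=pix(n,[f])[0].astype(int)-[0,10]; print(c-[32,40]); a.append(cv2.resize(im[c[1]-40:c[1]+40,c[0]-32:c[0]+32],(400,500),interpolation=cv2.INTER_CUBIC))
cv2.imwrite('pics/c4.png',np.hstack(a))
E
```

```text
14.35 [0.51757932 0.00323317 0.09565476] [6.74947972e-01 7.37864594e-01 7.40780767e-04 7.26534967e-04] [-5.62233607  0.32231881 18.0874677 ] [ 0.0512509   1.23142118 -0.00786893]
[309 171]
[288 210]
```

View pics/c4.png

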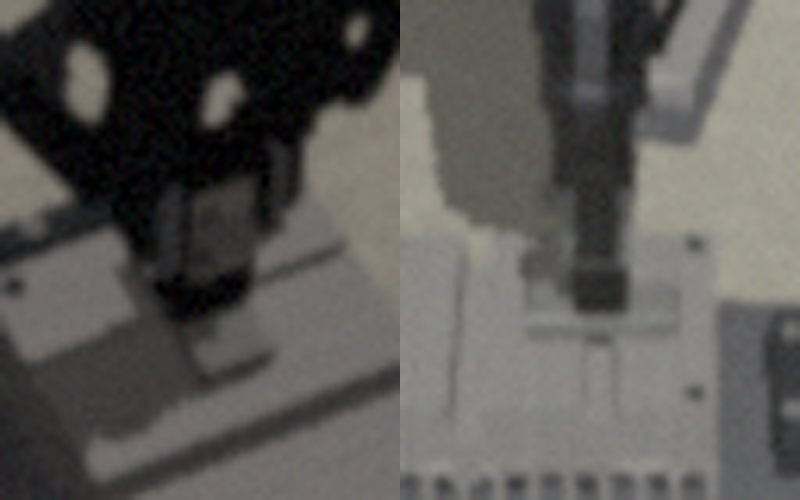

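The side view shows the foot flat across the groove (foot centre at crop x 603, groove at 600). The push is about 17.3 mm, so the depth is about 6–7 mm: shallow. Now I'll lift it and return it to the stand.

Call:
play_rows --motion '[{"fingers":1,"translation":[0,0,-0.3],"roll":0},{"fingers":1,"translation":[0,0,-1],"roll":0},{"fingers":1,"translation":[0,0,-2.5],"roll":0},{"fingers":1,"translation":[0,0,-4.5],"roll":0},{"fingers":1,"translation":[0,0,-6.5],"roll":0},{"fingers":1,"translation":[1,0.05,-7.2],"roll":0.5},{"fingers":1,"translation":[3,0.13,-7.2],"roll":1},{"fingers":1,"translation":[6,0.26,-7.2],"roll":2},{"fingers":1,"translation":[9,0.39,-7.2],"roll":3},{"fingers":1,"translation":[12,0.52,-7.2],"roll":4},{"fingers":1,"translation":[15,0.65,-7.2],"roll":4.4},{"fingers":1,"translation":[18,0.78,-7.2],"roll":4.4},{"fingers":1,"translation":[21,0.91,-7.2],"roll":4.4},{"fingers":1,"translation":[24,1.04,-7.2],"roll":4.4},{"fingers":1,"translation":[26,1.13,-7.2],"roll":4.4},{"fingers":1,"translation":[27.3,1.2,-7.2],"roll":4.4},{"fingers":1,"translation":[27.8,1.21,-7.2],"roll":4.4},{"fingers":1,"translation":[27.8,1.21,-7.2],"roll":4.4},{"fingers":1,"translation":[27.8,1.21,-7.2],"roll":4.4},{"fingers":1,"translation":[27.8,1.21,-7.2],"roll":4.4}]'

```text
clock: 16.12
eef_pos: [0.5046, 0.2798, 0.1653]
tool_rot: [0.703, 0.711, -0.0, 0.0]
ft_force: [0.6, -1.0, -1.7]
grip_width: 0.0239
```

```bash
python3 - <<'E'
from h import *
o=bot.get_obs(); print(o['clock'],o['eef_pos'],o['tool_rot'],o['ft_force'])
snap('side','side5');snap('scene','scene5')
e=o['eef_pos']; f=e+[.0013,-.001,-.0484]; a=[]
for n in('scene5','side5'):
    im=cv2.imread(f'pics/{n}.png'); c=pix(n,[f])[0].astype(int); print(c-[40,50],pix(n,[f,f-[0,0,.024]])); a.append(cv2.resize(im[c[1]-50:c[1]+50,c[0]-40:c[0]+40],(400,500),interpolation=cv2.INTER_CUBIC))
cv2.imwrite('pics/c5.png',np.hstack(a))
E
```

```text
16.1167 [0.50459764 0.27979021 0.16531836] [ 7.03345617e-01  7.10847863e-01 -4.93695262e-04  1.19978359e-04] [ 0.57647222 -0.98050307 -1.68120316]
[445  97] [[485.1987978  147.81295312]
 [481.94457366 157.45768696]]
[268 275] [[308.24742119 325.4910299 ]
 [308.65168196 336.31203114]]
```

View pics/c5.png

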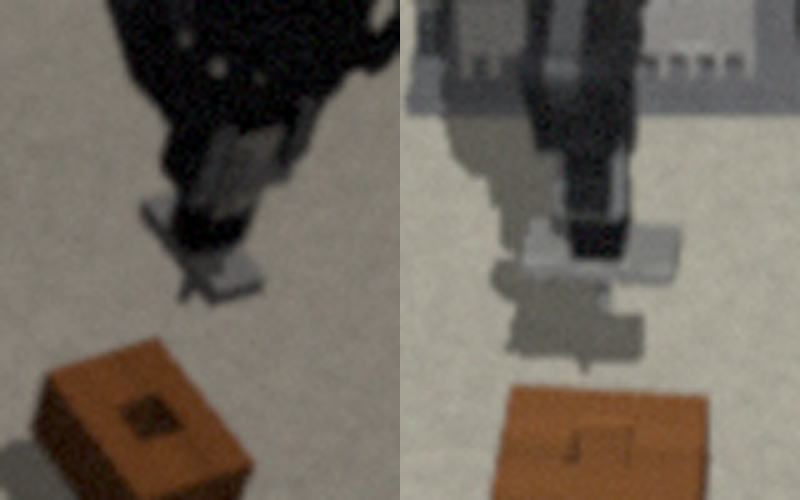

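The scene view shows the probe tip at (482,156), as predicted. The hole is open below. Lowering.

Call:
play_rows --motion '[{"fingers":1,"translation":[0.12,0,1],"roll":0},{"fingers":1,"translation":[0.12,0,2],"roll":0},{"fingers":1,"translation":[0.12,0,3],"roll":0},{"fingers":1,"translation":[0.12,0,4],"roll":0},{"fingers":1,"translation":[0.12,0,5],"roll":0},{"fingers":1,"translation":[0.12,0,5.5],"roll":0},{"fingers":1,"translation":[0.12,0,6],"roll":0},{"fingers":1,"translation":[0.12,0,6.5],"roll":0},{"fingers":1,"translation":[0.12,0,7],"roll":0},{"fingers":1,"translation":[0.12,0,7.5],"roll":0},{"fingers":1,"translation":[0.12,0,7.9],"roll":0},{"fingers":1,"translation":[0.12,0,8.1],"roll":0},{"fingers":1,"translation":[0.12,0,8.1],"roll":0},{"fingers":1,"translation":[0.12,0,8.1],"roll":0}]'

```text
clock: 17.38
eef_pos: [0.5046, 0.2824, 0.0846]
tool_rot: [0.703, 0.711, 0.0, 0.0]
ft_force: [0.3, -0.4, -1.6]
grip_width: 0.0234
```

Call:
play_rows --motion '[{"fingers":1,"translation":[0,0,0.1],"roll":0},{"fingers":1,"translation":[0,0,0.1],"roll":0},{"fingers":1,"translation":[0,0,0.1],"roll":0}]'

```text
clock: 17.63
eef_pos: [0.5046, 0.2825, 0.0837]
tool_rot: [0.703, 0.711, 0.0, 0.0]
ft_force: [-1.0, -0.8, -1.9]
grip_width: 0.0234
```

Call:
play_rows --motion '[{"fingers":1,"translation":[0,0,0.1],"roll":0},{"fingers":1,"translation":[0,0,0.1],"roll":0},{"fingers":1,"translation":[0,0,0.1],"roll":0}]'

```text
clock: 17.88
eef_pos: [0.5045, 0.2824, 0.0825]
tool_rot: [0.703, 0.711, -0.0, 0.0]
ft_force: [0.3, -0.6, -1.4]
grip_width: 0.023
```

Call:
play_rows --motion '[{"fingers":1,"translation":[-0.1,0,0],"roll":0},{"fingers":1,"translation":[-0.1,0,0.05],"roll":0},{"fingers":1,"translation":[-0.1,0,0.05],"roll":0},{"fingers":1,"translation":[-0.1,0,0.05],"roll":0}]'

```text
clock: 18.22
eef_pos: [0.5046, 0.2813, 0.0824]
tool_rot: [0.703, 0.711, 0.0, 0.0]
ft_force: [-1.6, -1.5, 2.6]
grip_width: 0.0234
```

Call:
play_rows --motion '[{"fingers":1,"translation":[0,0,0.05],"roll":0},{"fingers":1,"translation":[0,0,0.05],"roll":0},{"fingers":1,"translation":[0,0,0.05],"roll":0}]'

```text
clock: 18.47
eef_pos: [0.5046, 0.2813, 0.0824]
tool_rot: [0.703, 0.711, 0.0, 0.0]
ft_force: [-1.7, -1.0, 5.7]
grip_width: 0.0232
```

Call:
play_rows --motion '[{"fingers":1,"translation":[0,0,0.05],"roll":0},{"fingers":1,"translation":[0,0,0.05],"roll":0},{"fingers":1,"translation":[0,0,0.05],"roll":0}]'

```text
clock: 18.72
eef_pos: [0.5046, 0.2813, 0.0824]
tool_rot: [0.703, 0.711, 0.0, 0.0]
ft_force: [-3.8, -3.0, 7.7]
grip_width: 0.0232
```

Seated at the same height as at the grasp. Release, then rise.

Call:
play_rows --motion '[{"fingers":-1,"translation":[0,0,-0.1],"roll":0},{"fingers":-1,"translation":[0,0,-0.1],"roll":0},{"fingers":-1,"translation":[0,0,-0.1],"roll":0},{"fingers":-1,"translation":[0,0,-0.1],"roll":0},{"fingers":-1,"translation":[0,0,-0.1],"roll":0},{"fingers":-1,"translation":[0,0,-0.1],"roll":0},{"fingers":-1,"translation":[0,0,-0.1],"roll":0},{"fingers":-1,"translation":[0,0,-0.1],"roll":0},{"fingers":-1,"translation":[0,0,-1],"roll":0},{"fingers":-1,"translation":[0,0,-3],"roll":0},{"fingers":-1,"translation":[0,0,-6],"roll":0},{"fingers":-1,"translation":[0,0,-9],"roll":0},{"fingers":-1,"translation":[0,0,-12],"roll":0},{"fingers":-1,"translation":[0,0,-12],"roll":0},{"fingers":-1,"translation":[0,0,-12],"roll":0}]'

```text
clock: 19.97
eef_pos: [0.506, 0.2822, 0.2044]
tool_rot: [0.703, 0.711, 0.003, 0.001]
ft_force: [0.8, 0.1, -0.4]
grip_width: 0.0853
```

```bash
python3 - <<'E'
from h import *
o=bot.get_obs(); print(o['clock'],o['eef_pos'],o['tool_rot'],o['joint_pos'][5],o['grip_width'])
snap('side','side6');snap('scene','scene6')
s=cv2.imread('pics/scene6.png'); d=cv2.imread('pics/side6.png')
def cr(im,u,v,w,h,W,H):return cv2.resize(im[v:v+h,u:u+w],(W,H),interpolation=cv2.INTER_CUBIC)
cv2.imwrite('pics/c6.png',np.vstack([np.hstack([cr(s,435,140,70,65,400,371),cr(d,275,320,70,65,400,371)]),np.hstack([cr(s,110,240,150,80,400,213),cr(d,280,160,90,48,400,213)])]))
E
```

```text
19.9667 [0.50602069 0.28220496 0.20436376] [0.70278747 0.7113926  0.00308764 0.00090071] 0.4965653572861854 0.08528952687612051
```

View pics/c6.png

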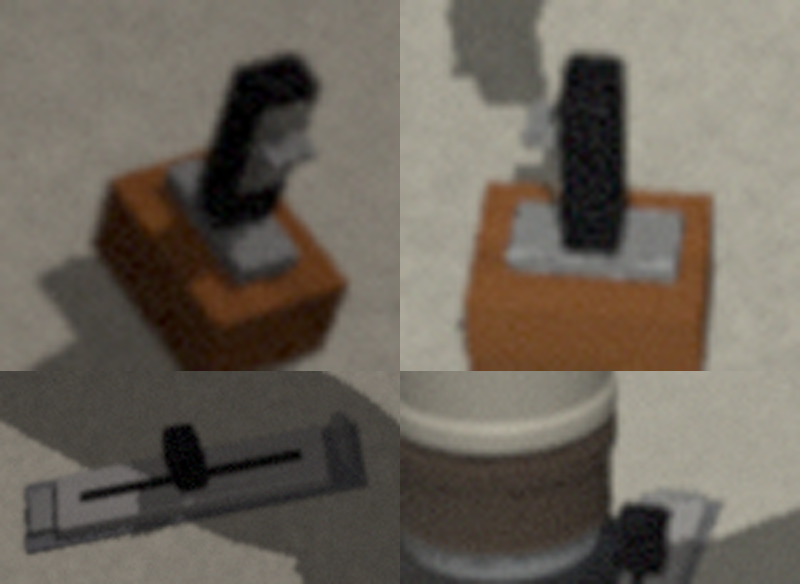

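The gauge stands upright in its stand with the flag raised (side crop 537,122). So the groove is shallow and the marker goes to the low-block end. Moving over the tally.

Call:
play_rows --motion '[{"fingers":-1,"translation":[-2,0.02,0],"roll":0},{"fingers":-1,"translation":[-5,0.05,0],"roll":0},{"fingers":-1,"translation":[-9,0.1,0],"roll":1},{"fingers":-1,"translation":[-13,0.13,0],"roll":2},{"fingers":-1,"translation":[-17,0.17,0],"roll":3},{"fingers":-1,"translation":[-21,0.21,0],"roll":4},{"fingers":-1,"translation":[-25,0.25,0],"roll":5},{"fingers":-1,"translation":[-29,0.29,0],"roll":6},{"fingers":-1,"translation":[-33,0.33,0],"roll":7},{"fingers":-1,"translation":[-37,0.37,0],"roll":8.2},{"fingers":-1,"translation":[-41,0.41,0],"roll":8.2},{"fingers":-1,"translation":[-45,0.45,0],"roll":8.2},{"fingers":-1,"translation":[-49,0.5,0],"roll":8.2},{"fingers":-1,"translation":[-52.5,0.53,0],"roll":8.2},{"fingers":-1,"translation":[-54.5,0.55,0],"roll":8.2},{"fingers":-1,"translation":[-55.1,0.55,0],"roll":8.2},{"fingers":-1,"translation":[-55.1,0.55,0],"roll":8.2},{"fingers":-1,"translation":[-55.1,0.55,0],"roll":8.2},{"fingers":-1,"translation":[-55.1,0.55,0],"roll":8.2}]'

```text
clock: 21.65
eef_pos: [0.5164, -0.2679, 0.2004]
tool_rot: [0.751, 0.66, -0.0, -0.001]
ft_force: [-0.1, 0.1, 0.4]
grip_width: 0.0853
```

```bash
python3 - <<'E'
from h import *
o=bot.get_obs(); print(o['clock'],o['eef_pos'],o['tool_rot'],o['joint_pos'][5],o['grip_width'])
snap('wrist','wrist7')
P=[[.517,-.281,.0545],[.506,-.352,.0145],[.5237,-.2162,.0145]]; p=pix('wrist7',P); print(p)
im=cv2.imread('pics/wrist7.png'); s=cv2.imread('pics/scene0.png')
a=im[60:360,140:500]; a=cv2.resize(a,(720,600-0))
b=cv2.resize(s[225:320,105:255],(0,0),fx=2,fy=2,interpolation=cv2.INTER_CUBIC)
o=a.copy(); o[410:600,210:510]=b
cv2.imwrite('pics/c7.png',o)
E
```

```text
21.65 [ 0.51644551 -0.26786985  0.2003566 ] [ 7.51314593e-01  6.59943464e-01 -1.10997890e-04 -9.97175959e-04] -0.3494287514195708 0.08533455874799248
[[301.80931238 232.44723179]
 [222.45232355 219.11986483]
 [377.82008579 219.03319238]]
```

View pics/c7.png

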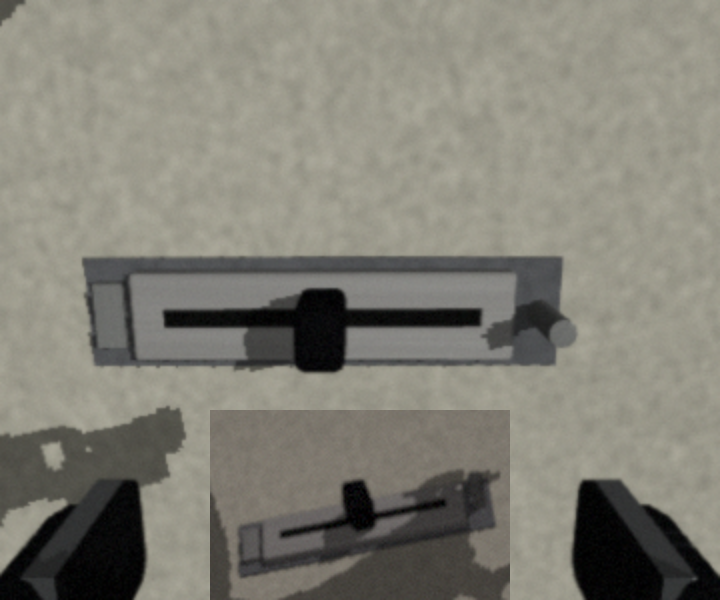

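The wrist view shows the pin at the right (+y, crop 563,332), the low block at the left (110,315), and the marker at (323,342), matching the prediction. I'll close the fingers, descend on the pin side and push towards the low block.

Call:
play_rows --motion '[{"fingers":1,"translation":[1,0.1,2],"roll":0},{"fingers":1,"translation":[2.2,0.23,4],"roll":0},{"fingers":1,"translation":[2.2,0.23,6],"roll":0},{"fingers":1,"translation":[2.2,0.23,7],"roll":0},{"fingers":1,"translation":[2.2,0.23,8],"roll":0},{"fingers":1,"translation":[2.2,0.23,8],"roll":0},{"fingers":1,"translation":[2.2,0.23,8],"roll":0},{"fingers":1,"translation":[2.2,0.23,8],"roll":0},{"fingers":1,"translation":[2.2,0.23,9],"roll":0},{"fingers":1,"translation":[2.2,0.23,11],"roll":0},{"fingers":1,"translation":[2.2,0.23,13],"roll":0},{"fingers":1,"translation":[2.2,0.23,15],"roll":0},{"fingers":1,"translation":[2.2,0.23,16],"roll":0},{"fingers":1,"translation":[2.2,0.23,16],"roll":0},{"fingers":1,"translation":[2.2,0.23,16],"roll":0}]'

```text
clock: 22.95
eef_pos: [0.5218, -0.2481, 0.0409]
tool_rot: [0.752, 0.659, -0.0, -0.0]
ft_force: [0.4, -0.4, 0.0]
grip_width: -0.0002
```

Call:
play_rows --motion '[{"fingers":1,"translation":[-0.5,0,0],"roll":0},{"fingers":1,"translation":[-1,0,0],"roll":0},{"fingers":1,"translation":[-1.4,0,0],"roll":0},{"fingers":1,"translation":[-1.8,0,0],"roll":0},{"fingers":1,"translation":[-2.2,0,0],"roll":0},{"fingers":1,"translation":[-2.6,0,0],"roll":0},{"fingers":1,"translation":[-3,0,0],"roll":0},{"fingers":1,"translation":[-3.4,0,0],"roll":0},{"fingers":1,"translation":[-3.8,0,0],"roll":0},{"fingers":1,"translation":[-4.2,0,0],"roll":0},{"fingers":1,"translation":[-4.6,0,0],"roll":0},{"fingers":1,"translation":[-5,0,0],"roll":0},{"fingers":1,"translation":[-5.4,0,0],"roll":0},{"fingers":1,"translation":[-5.4,0,0],"roll":0}]'

```text
clock: 24.12
eef_pos: [0.5146, -0.3025, 0.0409]
tool_rot: [0.752, 0.659, -0.0, 0.0]
ft_force: [0.8, -0.6, 0.1]
grip_width: -0.0001
```

Call:
play_rows --motion '[{"fingers":1,"translation":[-0.3,0,0],"roll":0},{"fingers":1,"translation":[-0.6,0,0],"roll":0},{"fingers":1,"translation":[-0.8,0,0],"roll":0},{"fingers":1,"translation":[-0.8,0,0],"roll":0}]'

```text
clock: 24.45
eef_pos: [0.5135, -0.3098, 0.0408]
tool_rot: [0.752, 0.659, -0.0, -0.0]
ft_force: [-1.1, 0.7, -0.5]
grip_width: 0.0003
```

Call:
play_rows --motion '[{"fingers":1,"translation":[-0.2,0,0],"roll":0},{"fingers":1,"translation":[-0.3,0,0],"roll":0},{"fingers":1,"translation":[-0.3,0,0],"roll":0}]'

```text
clock: 24.7
eef_pos: [0.5131, -0.3125, 0.0408]
tool_rot: [0.752, 0.659, -0.0, -0.0]
ft_force: [-0.4, 0.3, -0.3]
grip_width: 0.0003
```

Call:
play_rows --motion '[{"fingers":1,"translation":[-0.2,0,0],"roll":0},{"fingers":1,"translation":[-0.3,0,0],"roll":0},{"fingers":1,"translation":[-0.3,0,0],"roll":0}]'

```text
clock: 24.95
eef_pos: [0.5128, -0.3155, 0.0408]
tool_rot: [0.752, 0.659, -0.0, -0.0]
ft_force: [0.0, 0.4, -1.5]
grip_width: 0.0003
```

Call:
play_rows --motion '[{"fingers":1,"translation":[-0.3,0,0],"roll":0},{"fingers":1,"translation":[-0.5,0,0],"roll":0},{"fingers":1,"translation":[-0.5,0,0],"roll":0}]'

```text
clock: 25.2
eef_pos: [0.5122, -0.3201, 0.0409]
tool_rot: [0.752, 0.659, 0.0, -0.001]
ft_force: [-0.7, 3.6, -1.1]
grip_width: 0.0001
```

Call:
play_rows --motion '[{"fingers":1,"translation":[-0.2,0,0],"roll":0},{"fingers":1,"translation":[-0.3,0,0],"roll":0},{"fingers":1,"translation":[-0.3,0,0],"roll":0}]'

```text
clock: 25.45
eef_pos: [0.5121, -0.3204, 0.0409]
tool_rot: [0.751, 0.66, 0.002, -0.002]
ft_force: [0.1, 10.8, 0.9]
grip_width: 0.0002
```

Call:
play_rows --motion '[{"fingers":1,"translation":[-0.2,0,0],"roll":0},{"fingers":1,"translation":[-0.3,0,0],"roll":0},{"fingers":1,"translation":[-0.3,0,0],"roll":0}]'

```text
clock: 25.7
eef_pos: [0.5121, -0.3206, 0.041]
tool_rot: [0.751, 0.661, 0.004, -0.004]
ft_force: [1.2, 16.3, 5.6]
grip_width: -0.0003
```

Hard stop reached: 16 N with no further motion. I'll back off, rise clear and check from the wrist.

Call:
play_rows --motion '[{"fingers":1,"translation":[1,0,0],"roll":0},{"fingers":1,"translation":[2,0,0],"roll":0},{"fingers":1,"translation":[2,0,0],"roll":0},{"fingers":1,"translation":[2,0,-3],"roll":0},{"fingers":1,"translation":[2,0,-6],"roll":0},{"fingers":1,"translation":[3,0,-10],"roll":0},{"fingers":1,"translation":[4,0,-14],"roll":0},{"fingers":1,"translation":[5.3,-0.2,-16],"roll":0},{"fingers":-1,"translation":[5.3,-0.2,-16],"roll":0},{"fingers":-1,"translation":[5.3,-0.2,-16],"roll":0},{"fingers":-1,"translation":[5.3,-0.2,-16],"roll":0},{"fingers":-1,"translation":[5.3,-0.2,-16],"roll":0},{"fingers":-1,"translation":[5.3,-0.2,-16],"roll":0},{"fingers":-1,"translation":[5.3,-0.2,-16],"roll":0}]'

```text
clock: 26.87
eef_pos: [0.5157, -0.2737, 0.1993]
tool_rot: [0.752, 0.659, -0.001, -0.001]
ft_force: [-0.2, -0.4, 0.8]
grip_width: 0.0722
```

```bash
python3 - <<'E'
from h import *
o=bot.get_obs(); print(o['clock'],o['eef_pos'],o['ft_force'])
snap('wrist','wrist8');snap('scene','scene8');snap('side','side8')
def dark(fn,x0,x1,y0,y1,t=30):
    g=cv2.cvtColor(cv2.imread(f'pics/{fn}.png'),cv2.COLOR_BGR2GRAY)
    m=np.uint8(g[y0:y1,x0:x1]<t); n,l,s,c=cv2.connectedComponentsWithStats(m)
    return [(s[i].tolist(),(c[i]+[x0,y0]).round(1).tolist()) for i in range(1,n) if s[i,4]>60]
print('before',dark('wrist7',180,420,185,255)); print('after',dark('wrist8',180,420,185,255))
a=np.array([.13,.991]); 
for m in (0.055,.06,.065): print(m,pix('wrist8',[[*(np.array([.517,-.281])-a*m),.0545]]))
# stand unchanged since release; bystanders unchanged
for n in ('side','scene'):
    A=cv2.imread(f'pics/{n}0.png').astype(int);B=cv2.imread(f'pics/{n}8.png').astype(int)
    for k,P in dict(gauge=[.507,.28,.06]).items():
        u,v=pix(n+'0',[P])[0].astype(int); print(n,k,dark(n+'6',u-15,u+15,v-25,v+15),dark(n+'8',u-15,u+15,v-25,v+15))
r={'driver':(365,475,335,400),'reel':(480,525,275,322),'meter':(200,325,340,465)}
for k,(x0,x1,y0,y1) in r.items(): print(k,np.abs(A-B)[y0:y1,x0:x1].mean())
E
```

```text
26.8667 [ 0.51573777 -0.27366456  0.19929402] [-0.20975184 -0.39430214  0.84644322]
before [([42, 20, 158, 41, 1986], [301.2, 221.7])]
after [([37, 21, 170, 41, 2159], [271.3, 222.6])]
0.055 [[238.38134149 233.12499678]]
0.06 [[231.97129175 233.13861287]]
0.065 [[225.57123602 233.15250413]]
side gauge [([10, 5, 11, 32, 263], [308.1, 347.0])] [([10, 5, 11, 33, 269], [308.3, 347.0])]
scene gauge [([6, 6, 21, 29, 263], [477.6, 164.8])] [([6, 5, 21, 30, 264], [477.6, 164.9])]
driver 2.746153846153846
reel 3.2562647754137117
meter 3.343232
```

```bash
python3 - <<'E'
from h import *
for f in('wrist7','wrist8'):
    g=cv2.cvtColor(cv2.imread(f'pics/{f}.png'),cv2.COLOR_BGR2GRAY)[185:255,150:430]
    h=(g<30).sum(0); c=np.where(h>20)[0]+150; d=np.where(h>3)[0]+150; print(f,'marker',c.min(),c.max(),'slot',d.min(),d.max())
K,k1,T=load('wrist8'); x=217
print(onz('wrist8',[[(c.min()+c.max())/2,222]],.0545))
E
```

```text
wrist7 marker 287 311 slot 223 379
wrist8 marker 218 248 slot 217 386
[[ 0.50061137 -0.3379459   0.0545    ]]
```

```bash
python3 -c "
from workcell import bot
print(bot.job_done())"
```

```text
the job is handed in; nothing more can be done
None
```

I gauged the near groove, put the gauge back in its stand, slid the tally marker to the low-block end (too shallow), and handed the job in at about 27 s of the 72 s allowed. `job_done` gives no verdict.

- **Finding the groove:** With light touches the probe met a wall on each side, about 5 mm apart. That fits a 10 mm groove and a 5 mm probe.
- **Pressing:** The foot seated flat at a foot height of 0.047 m. I held it there for about 1.2 s, with the wrist force reaching about 18 N, roughly 14 N of it on the foot.
- **Depth:** The probe was pushed about 17 mm, so the groove is about 6–7 mm deep. The first-touch height was uncertain by about 0.7 mm, which does not change the result. I never read the drag pointer to the millimetre; the last view of the gauge only shows its flag clearly raised.
- **Gauge back in its stand:** It seated at exactly the height where I first gripped it (TCP 0.0824 m). Its image did not shift afterwards while I moved the marker.
- **Tally marker:** I pushed it into the hard stop, where the force rose to 16 N with no more movement. The wrist picture puts it at the low-block end, about 58 mm from where it started.
- **Bystanders:** The reel, screwdriver and multimeter look the same as in the first picture. The arm is clear of everything with the gripper opening.

No check failed or disagreed. The near wall force was hard to tell from friction at first, so I pushed on until both walls were clear.

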